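# Shift the bobbin winder's speed lever through its H-gate to speed two

## Robot

A 6-joint arm with a two-finger parallel gripper is mounted at the origin on a cart in front of the work surface, level with it; the furniture and walls round the work are solid. World frame = base frame: x ahead of the robot, y to its left, z up, the work surface at z = 0. Lengths are in mm, angles in rad, forces in N, time in s.
With the tool pointing down it reaches from about 350 to 875 mm from the base axis. Payload 4.2 kg.
Tool frame: the origin (TCP) lies at the very end of the fingers, on their centre line; the grasp point (between the pads) lies manip.grasp_offset behind it (manip.grasp_offset is the distance from the TCP to the grasp point, in mm); z points along the fingers, y is the line along which they close (so a half turn about z gives the same grasp; the last joint's range is limited). The gripper opens to 85 mm and grips with 20 to 120 N. Pads are 22 mm wide; open, the fingers measure 114 mm over their backs; the gripper's body (76 mm by 85 mm) begins 54 mm behind the grasp point. The pads swing forward as they close: fully open they stand 13 mm farther back than shut.
Start: joints at [0.259, 0.385, 0.008, 0, -1.194, -0.259], TCP at [624.979, 0.025, 231.312] pointing down, gripper open.
Joint ranges: [-3.14, 3.14], [-1.21, 2.06], [-1.07, 1.41], [-3.16, 2.05], [-2.99, -0.16], [-3.1, 3.1]. Speed limits (rad/s): [2.79, 2.79, 3.14, 3.14, 3.14, 3.14].

## Interface

Orientations are given as [roll, pitch, yaw] about the fixed x, y, z axes, in that order (R = Rz(yaw) Ry(pitch) Rx(roll)).
In Python, from cell import manip, optics gives the robot as it stands.
- The arm moves only by the tool arm_command, never from a script. Its argument "targets" is a list of rows, each a list of 7 numbers: the shift along the tool's x, y, z in mm, then the turn, a rotation vector about the tool's x, y, z in rad, then the closure, from -1 (fully open) to 1 (shut). A call has 1 to 12 rows; each row is the pose to reach, as a shift and turn from the pose commanded when the call began, along the tool's axes at that moment; what a row does not reach only later rows make up. A row lasts 1/12 s, in which the tool goes at most 41.7 mm and 7.16 degrees, less where a joint would pass 70% of its speed; a pose out of reach is approached as far as the arm can. A call with a gripper value outside its range is refused whole. The fingers move at their own pace and stop on an object; "squeeze" is the grip in N (left out, the last holds). Time passes only in rows, so rows that repeat a pose let the fingers close. It gives the time, the measured TCP pose, the force, the opening and the grip force at its end, in the units of the state.
- manip.state(): the state, without advancing time (a new reading comes with each control period).
- optics.read_camera(name): name is "scene" or "side" or "wrist"; returns the picture (384x512x3 uint8, blue, green, red); there is no depth.
- optics.camera_model(name): a dict with "fov_y" (degrees; the focal length in pixels is half the picture's height over the tangent of half this angle, whatever the lens; pixels are square), "cx", "cy" (the principal point, pixels), "k1" (the pictures are not rectified: a ray, as slopes to the right and down, at radius r is drawn at 1 + k1 r^2 times it, then the intrinsics apply), "world_from_camera" (4x4, takes a point from camera to world coordinates); the wrist camera has in their place "tool_from_camera" (4x4, takes a point from camera to tool coordinates, whose origin is the TCP and whose axes are the flange's). Camera axes: x right, y down, z forward; pixel columns grow to the right and rows downward; lengths in mm; the calibration is good to about 2 mm. A picture is of the moment at which its call begins: read the wrist's pose just before it. camera_model takes no time and is no camera call.
- manip.hand_in(): hands the job in; it is judged then, once.
The state is a dict: "time": time; "joints": joint angles; "qd": joint speeds; "joint_efforts": joint torques, N m; "position": TCP position; "tool_rot": TCP orientation; "contact_force": force on the tool from outside, world axes, zero at the start; "wrist_torque": the same for the moment, N m; "grip_width": finger opening in mm; "finger_force": force on a finger pad.
Only numpy, scipy, OpenCV 4.12 (cv2) and the standard library are available. Lean on these libraries where they do the work, as an engineer would, in place of code of your own. Each camera call takes 0.05 s, during which the arm holds its last target. There are 200 camera calls.

## Task

Push the bobbin winder's speed lever out of its parked slot (the unmarked one) and through the H-gate, fully home into the slot marked with two studs, without running it into either of the other two marked slots on the way. Push the ball knob gently with the outside of the fingers only, never taking it between them, leave the spools, the tape and the box beside the winder where they stand, and finish clear of the lever.

Things in the scene. Friction and masses are not known exactly. Their poses are not given: they have to be found in the camera images.
- winder: bobbin winder bolted to the bench: grey box, foot 150 x 150 mm, steel gate plate 116 x 116 mm on top (top face 100 mm above the bench); motor drum on its left (+y) side reaching 128 mm from the centre, bobbin spindle on the right 125 mm. Origin: centre of the underside, on the bench. Axes: x to its far side, y to its left, z up. All offsets below are in these axes.
- gate (a point): centre of the H-shaped opening, on the plate's top. Two slots along x at y = +-17 mm, each 15 mm wide, from x = -30 to +30 mm, joined at x = 0 by a cross channel along y, 17 mm wide, corners rounded. So four slot halves: near (-x) and far (+x), left (+y) and right (-y). The lever starts parked in the near left one, unmarked; the other three carry the markers, whose order varies.
- knob (a point): centre of the lever's black ball knob, 36 mm across. Stem 9 mm thick, with an 18 mm collar under the knob. Home in a slot the knob's centre is at x = +-44, y = +-33 mm, over that slot's marker, about 159 mm above the bench (170 upright). About 3 N on the knob moves the lever; it stays where it is left (no spring) and cannot be lifted.
- pivot (a point): point about which the lever tilts both ways: on the winder's centre line, 30 mm above the bench, inside the box. The knob's centre is 140 mm from it: x = 140 sin(selector), y = 140 cos(selector) sin(gimbal), z = 30 + 140 cos(selector) cos(gimbal) mm from the winder's origin.
- selector (a joint): tilt of the lever along the slots, rad: 0 in the cross channel, + towards the winder's far side (+x), hard stops at +-0.32 (fully home). Parked at the start: -0.32 to -0.27. In the cross channel it has about +-0.055 of play; only there can the lever pass from one side to the other.
- gimbal (a joint): tilt of the lever sideways, rad: + towards the winder's left (+y), hard stops at +-0.25, which are the left and right slots; the middle wall of the gate leaves about 0.04 of play in a slot.
- mark_one: marker plate with ONE round black stud (8 mm across, 4 mm high): aluminium, 18 x 36 x 2 mm, lying on the gate plate at the outer end of a slot, its centre at x = +-44, y = +-34 mm in the winder's axes. Origin: centre of its underside, 100 mm above the bench; axes as the winder's.
- mark_two: marker plate with TWO studs in a row, else like mark_one: it marks the slot where the lever must go.
- mark_three: marker plate with THREE studs in a row, else like mark_one.
- spool_black: standing spool of black thread, 36 mm across, 66 mm high, loose, beside the winder; origin at the centre of its underside.
- spool_pink: standing spool of pink thread, 33 mm across, 66 mm high, loose, before the winder; origin at the centre of its underside.
- needle_box: flat cardboard needle box, 56 x 88 x 22 mm, loose, before the winder; origin at the centre of its underside.
- tape_roll: roll of black tape lying flat, 62 mm across, 19 mm high, loose, behind the winder; origin at the centre of its underside.

How it is judged (in metres and radians):
At the end, for the whole second after the job is handed in: The lever is at rest, home in the slot marked with two studs: its knob within 12 mm horizontally of that marker's centre and its tilt along the slot beyond 0.27 rad (stop at 0.32); the spools, the box and the tape are within 20 mm of where they stood (horizontal distance between knob and mark_two below 0.012 m and (value of joint selector above 0.27 rad or value of joint selector below -0.27 rad) and velocity of joint selector between -0.05 and 0.05 rad/s and distance of each of spool_black, spool_pink, needle_box, tape_roll from where it was at the start of the episode below 0.02 m); the robot touches nothing.
It fails at once if the lever is run into the slot marked with one or with three studs (horizontal distance between knob and mark_one below 0.02 m or horizontal distance between knob and mark_three below 0.02 m).
It fails at once if the knob is taken between the fingers (distance between the grasp point and knob below 0.02 m).
It fails at once if the lever is pushed harder than 40 N (contact force between the fingers and selector above 40 N).
It fails at once if a spool, the needle box or the tape is shifted or lifted by more than 20 mm (distance of any of spool_black, spool_pink, needle_box, tape_roll from where it was at the start of the episode above 0.02 m).
It also fails if it takes over 48 s, if anything falls off the work surface, if the arm or the gripper's body presses on something with over 40 N, if the wrist force passes 120 N, or if a joint passes its speed limit or range.

## Working session

There is one attempt and no reset: what is moved stays moved. The work goes in short steps, Python scripts to look and compute and a tool call to move; the robot and the scene stay as the last step left them, time stands still between calls to the robot, and variables do not carry over. Pictures are saved under pics/ and viewed, at most 10 in all, crops included, and the job is handed in when it is done.

Besides the shell and the picture viewer there is one more tool, called after ">>>" as name(argument=value, ...), one argument or row to a line, values as JSON. arm_command: Moves the arm, as the interface text tells. Its arguments: {"type":"object","properties":{"targets":{"type":"array","items":{"type":"array","items":{"type":"number"}}},"squeeze":{"type":"number"}},"required":["targets"]}

```bash
ls; mkdir -p pics; python3 - <<'E'
from cell import manip, optics
import cv2,numpy as np
print(manip.state(), manip.grasp_offset)
ims=[]
for n in ("scene","side","wrist"):
    im=optics.read_camera(n); cv2.imwrite(f"pics/{n}0.png",im); print(n,optics.camera_model(n))
    ims.append(im)
a=np.vstack([np.hstack(ims[:2]),np.hstack([ims[2],ims[2]*0])])
cv2.imwrite("pics/all0.png",cv2.resize(a,(800,600),interpolation=cv2.INTER_AREA))
E
```

```text
pics
{'time': 0.0, 'joints': array([ 2.58601596e-01,  3.85564906e-01,  6.61625121e-03, -5.12903528e-04,
       -1.19399232e+00, -2.58625051e-01]), 'qd': array([-0.00096207,  0.00108949,  0.00101194, -0.00041397, -0.00176083,
       -0.00026076]), 'joint_efforts': array([-9.55001960e-04, -3.92286408e+01,  1.88399577e+01,  4.18616563e+00,
       -4.72148502e-03,  8.27910434e-07]), 'position': array([6.24412063e+02, 2.29727033e-02, 2.30210732e+02]), 'tool_rot': array([ 3.13939741e+00, -8.78417580e-05, -1.57100892e+00]), 'contact_force': array([0.50157757, 0.37918021, 0.69148309]), 'wrist_torque': array([0.07013143, 0.0374122 , 0.00425113]), 'finger_force': 0.0, 'grip_width': 85.6982197044953} 18.700000000000003
scene {'fov_y': 48.29562109666277, 'cx': 257.81428581889867, 'cy': 190.5436968735405, 'k1': 0.04875547052192271, 'world_from_camera': array([[-8.81766702e-01, -3.06114076e-01,  3.58861611e-01,
         2.31943791e+02],
       [-4.71684735e-01,  5.73855360e-01, -6.69480049e-01,
         5.55475477e+02],
       [-9.97392380e-04, -7.59594759e-01, -6.50395885e-01,
         7.02888105
[... 347 characters left out ...]
93e-01, -7.10456219e-01,
         6.81839775e+02],
       [ 1.26054323e-02, -8.41483425e-01, -5.40135861e-01,
         6.83868882e+02],
       [ 0.00000000e+00,  0.00000000e+00,  0.00000000e+00,
         1.00000000e+00]])}
wrist {'fov_y': 60.42970541930864, 'cx': 251.92311656229793, 'cy': 191.51398313014244, 'k1': -0.055922729455363196, 'tool_from_camera': array([[ 1.17203822e-03, -9.57988731e-01, -2.86803447e-01,
         7.19040226e+01],
       [ 9.99999084e-01,  1.31703203e-03, -3.12634677e-04,
         4.58688549e-01],
       [ 6.77229824e-04, -2.86802818e-01,  9.57989397e-01,
        -1.43102501e+02],
       [ 0.00000000e+00,  0.00000000e+00,  0.00000000e+00,
         1.00000000e+00]])}
```

View pics/all0.png

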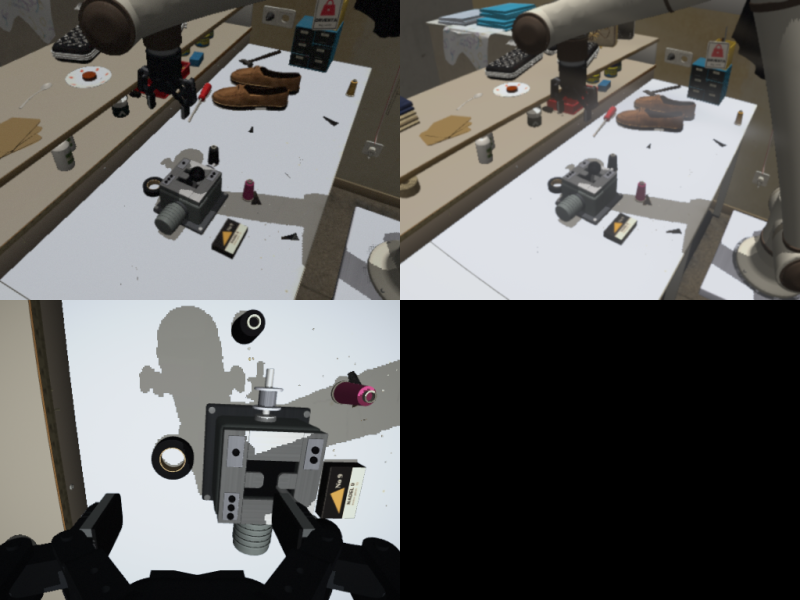

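The wrist view shows the one-stud marker at the far right, two studs at the near right and three at the far left. The lever is hidden by a finger. I'll enlarge that region.

```bash
python3 - <<'E'
import cv2
im=cv2.imread("pics/wrist0.png")[100:340,240:512]
a=cv2.imread("pics/scene0.png")[170:320,170:360]
cv2.imwrite("pics/w0z.png",cv2.resize(im,None,fx=2.4,fy=2.4,interpolation=cv2.INTER_CUBIC))
cv2.imwrite("pics/s0z.png",cv2.resize(a,None,fx=4,fy=4,interpolation=cv2.INTER_CUBIC))
E
```

```text
(no output)
```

View pics/w0z.png

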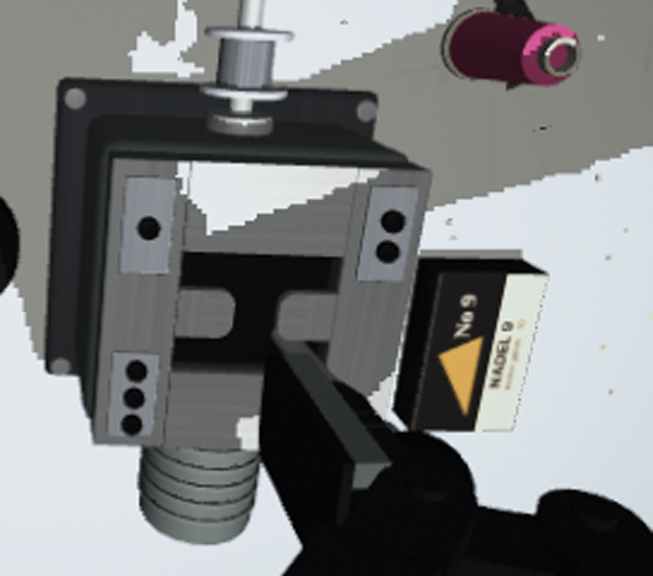

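View pics/s0z.png

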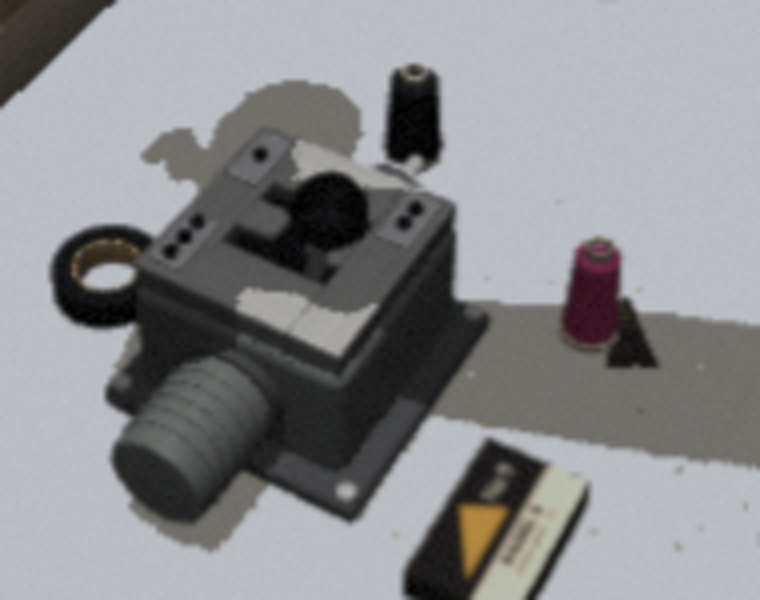

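The crops show studs in the wrist crop at one (148,228), two (393,221)/(387,251) and three (134,397). In the scene crop the knob is at (328,211) near the left. Next I'll cast rays.

```bash
cat > h.py <<'E'
from cell import manip, optics
import numpy as np, cv2
from scipy.spatial.transform import Rotation as R
def tool():
    s=manip.state(); T=np.eye(4); T[:3,:3]=R.from_euler('xyz',s['tool_rot']).as_matrix(); T[:3,3]=s['position']; return T
def ray(cam,uv,T=None):
    m=optics.camera_model(cam); f=192/np.tan(np.radians(m['fov_y']/2))
    K=np.array([[f,0,m['cx']],[0,f,m['cy']],[0,0,1]])
    p=cv2.undistortPoints(np.array([[uv]],float),K,np.array([m['k1'],0,0,0,0]))[0,0]
    W=T@m['tool_from_camera'] if cam=='wrist' else m['world_from_camera']
    return W[:3,3],W[:3,:3]@np.array([p[0],p[1],1])
def onz(cam,uv,z,T=None):
    o,d=ray(cam,uv,T); return o+d*(z-o[2])/d[2]
E
python3 - <<'E'
from h import *
np.set_printoptions(precision=1,suppress=True)
T=tool()
P=lambda u,z:onz('wrist',(u[0]/2.4+240-.3,u[1]/2.4+100-.3),z,T)
S=lambda u,z:onz('scene',(u[0]/4+170-.4,u[1]/4+170-.4),z)
for n,u in dict(one=(148,225),two=(388,234),three=(134,397)).items(): print('w',n,P(u,102))
for n,u in dict(fr=(112,158),nr=(432,170),fl=(93,443)).items(): print('wc',n,P(u,100))
for n,u in dict(one=(260,157),two=(408,218),three=(186,242)).items(): print('s',n,S(u,102))
for n,u in dict(nl=(340,362),fl=(137,265),nr=(455,208),fr=(265,130)).items(): print('sc',n,S(u,100))
print('knob',S((328,211),160))
for n,u,z in (('pinktop',(600,242),66),('pinkb',(590,335),0),('blackb',(413,155),0),('boxc',(492,535),22),('tape',(103,260),19)): print(n,S(u,z))
print('pink w',P((558,55),66),'box w',P((470,350),22))
E
```

```text
w one [581.3  11.1 102. ]
w two [493.2  14.5 102. ]
w three [583.6  80.5 102. ]
wc fr [594.8 -13.  100. ]
wc nr [479.2  -9.  100. ]
wc fl [598.7 102.1 100. ]
s one [578.3  10.4 102. ]
s two [491.4  14.  102. ]
s three [579.3  79.5 102. ]
sc nl [478.1 109.  100. ]
sc fl [593. 102. 100.]
sc nr [474.7  -5.1 100. ]
sc fr [587.7 -10.5 100. ]
knob [500.   79.2 160. ]
pinktop [411.9 -49.5  66. ]
pinkb [409.3 -44.9   0. ]
blackb [ 556.8 -127.     0. ]
boxc [397.9 109.2  22. ]
tape [660.   46.7  19. ]
pink w [416.3 -47.8  66. ] box w [404.2 100.6  22. ]
```

>>> arm_command(
  targets=[
    [-8, 17, 0, 0, 0, 0, 1],
    [-20, 42, 0, 0, 0, 0, 1],
    [-32, 68, 0, 0, 0, 0, 1],
    [-44, 94, 0, 0, 0, 0, 1],
    [-56, 119, 0, 0, 0, 0, 1],
    [-66, 140, 0, 0, 0, 0, 1],
    [-74, 157, 0, 0, 0, 0, 1],
    [-80, 170, 0, 0, 0, 0, 1],
    [-80, 170, 0, 0, 0, 0, 1],
    [-80, 170, 0, 0, 0, 0, 1],
    [-80, 170, 0, 0, 0, 0, 1],
    [-80, 170, 0, 0, 0, 0, 1],
  ],
  squeeze=20,
)

```text
time: 1.15
position: [455.6, 79.8, 231.2]
tool_rot: [3.141, -0.0, -1.571]
contact_force: [-0.1, 0.4, -1.1]
grip_width: -0.2
finger_force: 0.0
```

```bash
python3 - <<'E'
from h import *
print(manip.state()['position'],manip.state()['tool_rot'],manip.state()['contact_force'])
T=tool(); np.save('T1',T); w=optics.read_camera('wrist'); s=optics.read_camera('side')
cv2.imwrite('pics/w1.png',w); cv2.imwrite('pics/side1.png',s)
cv2.imwrite('pics/b1.png',np.hstack([cv2.resize(w,(400,300)),cv2.resize(s[180:330,180:330],(300,300),interpolation=2)]))
E
```

```text
[455.62614052  79.84730704 231.16476272] [ 3.14148762e+00 -2.09826803e-04 -1.57142434e+00] [-0.085465    0.37239623 -1.11573409]
```

View pics/b1.png

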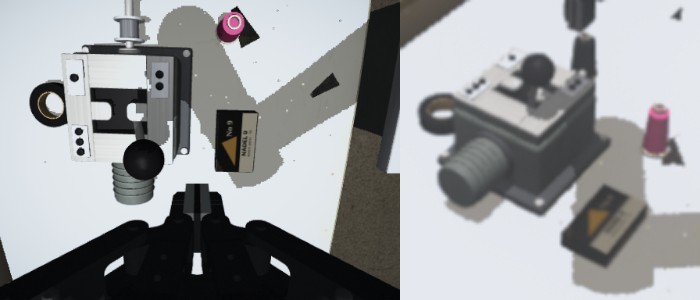

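The knob is now clear in the wrist view at about (183,203) full scale, with two studs at about (204,102).

```bash
python3 - <<'E'
from h import *
T=np.load('T1.npy')
print('knob',onz('wrist',(143*1.28,159*1.28),160,T))
for n,u in dict(one=(74,73),two=(159,78),three=(80,142)).items(): print(n,onz('wrist',(u[0]*1.28,u[1]*1.28),102,T))
E
```

```text
knob [502.59280735  80.7290303  160.        ]
one [581.8977815    7.07524687 102.        ]
two [494.01408062  12.90212254 102.        ]
three [584.56753076  80.71508415 102.        ]
```

>>> arm_command(
  targets=[
    [0, 0, 12, 0, 0, 0, 1],
    [0, 0, 28, 0, 0, 0, 1],
    [0, 0, 45, 0, 0, 0, 1],
    [0, 0, 60, 0, 0, 0, 1],
    [0, 0, 72, 0, 0, 0, 1],
    [0, 0, 80, 0, 0, 0, 1],
    [0, 0, 80, 0, 0, 0, 1],
    [0, 0, 80, 0, 0, 0, 1],
  ],
)

```text
time: 1.92
position: [455.3, 79.9, 151.2]
tool_rot: [3.141, -0.001, -1.571]
contact_force: [-0.7, -0.6, 0.4]
grip_width: -0.1
finger_force: 0.0
```

>>> arm_command(
  targets=[
    [0, -5, 0, 0, 0, 0, 1],
    [0, -9, 0, 0, 0, 0, 1],
    [0, -12, 0, 0, 0, 0, 1],
    [0, -15, 0, 0, 0, 0, 1],
    [0, -18, 0, 0, 0, 0, 1],
    [0, -21, 0, 0, 0, 0, 1],
    [0, -24, 0, 0, 0, 0, 1],
    [0, -27, 0, 0, 0, 0, 1],
    [0, -30, 0, 0, 0, 0, 1],
    [0, -33, 0, 0, 0, 0, 1],
    [0, -36, 0, 0, 0, 0, 1],
    [0, -38, 0, 0, 0, 0, 1],
  ],
)

```text
time: 2.92
position: [493.4, 80.0, 151.2]
tool_rot: [-3.142, -0.0, -1.571]
contact_force: [-2.9, 0.8, 2.0]
grip_width: -0.1
finger_force: 1.5
```

```bash
python3 - <<'E'
from h import *
print(manip.state()['position'],manip.state()['contact_force'])
T=tool(); np.save('T2',T); w=optics.read_camera('wrist'); s=optics.read_camera('scene')
cv2.imwrite('pics/w2.png',w); cv2.imwrite('pics/s2.png',s)
cv2.imwrite('pics/b2.png',np.hstack([cv2.resize(w,(400,300)),cv2.resize(s[170:320,170:360],(380,300),interpolation=2)]))
E
```

```text
[493.41042266  80.0176469  151.22884852] [-2.86773975  0.76648927  2.03042689]
```

View pics/b2.png

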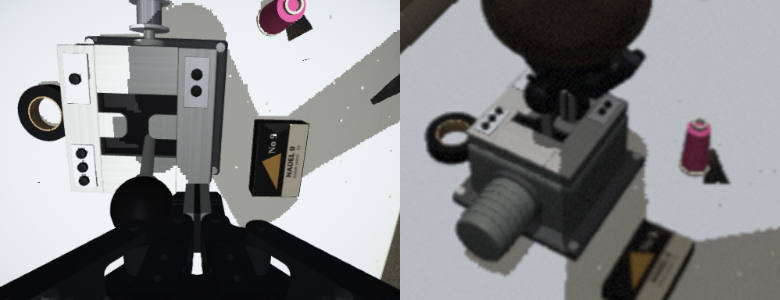

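The knob is now at about (182,262) in the full wrist view and is being pushed with about 3 N.

```bash
python3 - <<'E'
from h import *
T=np.load('T2.npy')
print('knob',onz('wrist',(142*1.28,205*1.28),167,T))
for n,u in dict(one=(75,79),two=(197,82),three=(84,167)).items(): print(n,onz('wrist',(u[0]*1.28,u[1]*1.28),102,T))
g=cv2.cvtColor(cv2.imread('pics/w2.png'),cv2.COLOR_BGR2GRAY); 
for r in (245,250,255,260,265): print(r,''.join('#' if v<35 else '.' for v in g[r,130:250:1]))
E
```

```text
knob [523.36148363  78.34406901 167.        ]
one [582.28616616  11.8292488  102.        ]
two [492.94212228  14.49590966 102.        ]
three [583.82070252  80.41817793 102.        ]
245 ..................######################################################################...............................#
250 ................##########################################################################..##############............##
255 ..............############################################################################################.............#
260 ............#############################################################################################.............##
265 ............#############################################################################################.............##
```

>>> arm_command(
  targets=[
    [0, -2, 0, 0, 0, 0, 1],
    [0, -4, 0, 0, 0, 0, 1],
    [0, -6, 0, 0, 0, 0, 1],
    [0, -8, 0, 0, 0, 0, 1],
    [0, -10, 0, 0, 0, 0, 1],
    [0, -12, 0, 0, 0, 0, 1],
    [0, -14, 0, 0, 0, 0, 1],
    [0, -15, 0, 0, 0, 0, 1],
    [0, -15, 0, 0, 0, 0, 1],
  ],
)

```text
time: 3.77
position: [508.3, 80.0, 151.2]
tool_rot: [-3.141, 0.0, -1.571]
contact_force: [-2.0, -0.5, 0.9]
grip_width: -0.1
finger_force: 1.0
```

>>> arm_command(
  targets=[
    [0, 4, 0, 0, 0, 0, 1],
    [0, 15, 0, 0, 0, 0, 1],
    [0, 25, -10, 0, 0, 0, 1],
    [0, 32, -30, 0, 0, 0, 1],
    [0, 36, -50, 0, 0, 0, 1],
    [0, 40, -70, 0, 0, 0, 1],
    [0, 40, -80, 0, 0, 0, 1],
    [0, 40, -80, 0, 0, 0, 1],
    [0, 40, -80, 0, 0, 0, 1],
  ],
)

```text
time: 4.52
position: [467.5, 80.2, 231.4]
tool_rot: [-3.14, 0.001, -1.571]
contact_force: [0.1, 0.9, -0.2]
grip_width: 0.1
finger_force: 0.0
```

```bash
python3 - <<'E'
from h import *
print(manip.state()['position'],manip.state()['contact_force'])
T=tool(); np.save('T3',T); w=optics.read_camera('wrist')
cv2.imwrite('pics/w3.png',w)
cv2.imwrite('pics/b3.png',cv2.resize(w,(768,576)))
E
```

```text
[467.51594742  80.19516876 231.42710907] [ 0.07288887  0.94379365 -0.17280589]
```

View pics/b3.png

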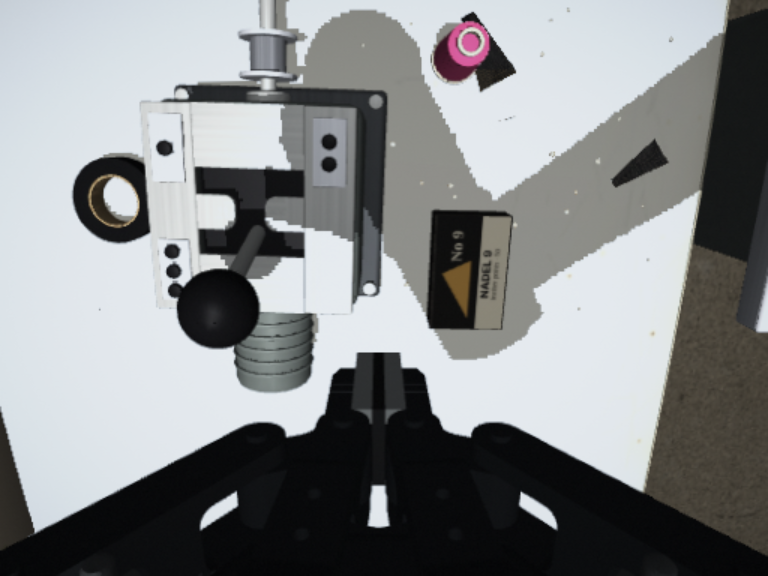

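The knob is centred at (218,308) in the 1.5x view and its stem enters at the cross channel. I'll check its x.

```bash
python3 - <<'E'
from h import *
T=np.load('T3.npy')
print('knob',onz('wrist',(218/1.5,308/1.5),165.6,T))
for n,u in dict(one=(168,147),two=(330,152),three=(174,272)).items(): print(n,onz('wrist',(u[0]/1.5,u[1]/1.5),102,T))
print('chan', onz('wrist',(236/1.5,214/1.5),100,T),onz('wrist',(265/1.5,214/1.5),100,T))
E
```

```text
knob [539.08553768  80.77465304 165.6       ]
one [580.30033422  11.44466965 102.        ]
two [492.96403554  14.65649882 102.        ]
three [584.75571814  81.05984325 102.        ]
chan [546.56389362  48.06826363 100.        ] [530.26341699  48.11541703 100.        ]
```

>>> arm_command(
  targets=[
    [-12, -5, 0, 0, 0, 0, 1],
    [-25, -20, 0, 0, 0, 0, 1],
    [-38, -40, 0, 0, 0, 0, 1],
    [-48, -58, 0, 0, 0, 0, 1],
    [-50, -68, 0, 0, 0, 0, 1],
    [-50, -71, 0, 0, 0, 0, 1],
    [-50, -71, 20, 0, 0, 0, 1],
    [-50, -71, 40, 0, 0, 0, 1],
    [-50, -71, 60, 0, 0, 0, 1],
    [-50, -71, 75, 0, 0, 0, 1],
    [-50, -71, 77, 0, 0, 0, 1],
    [-50, -71, 77, 0, 0, 0, 1],
  ],
)

```text
time: 5.57
position: [537.9, 129.3, 153.2]
tool_rot: [3.139, -0.002, -1.571]
contact_force: [0.4, 0.2, 0.5]
grip_width: 0.1
finger_force: 0.0
```

>>> arm_command(
  targets=[
    [5, 0, 0, 0, 0, 0, 1],
    [11, 0, 0, 0, 0, 0, 1],
    [15, 0, 0, 0, 0, 0, 1],
    [19, 0, 0, 0, 0, 0, 1],
    [23, 0, 0, 0, 0, 0, 1],
    [27, 0, 0, 0, 0, 0, 1],
    [31, 0, 0, 0, 0, 0, 1],
    [35, 0, 0, 0, 0, 0, 1],
    [39, 0, 0, 0, 0, 0, 1],
    [43, 0, 0, 0, 0, 0, 1],
    [47, 0, 0, 0, 0, 0, 1],
    [50, 0, 0, 0, 0, 0, 1],
  ],
)

```text
time: 6.57
position: [538.9, 79.5, 154.2]
tool_rot: [3.141, -0.0, -1.571]
contact_force: [-0.5, 2.3, 0.7]
grip_width: 0.2
finger_force: 1.3
```

>>> arm_command(
  targets=[
    [4, 0, 0, 0, 0, 0, 1],
    [8, 0, 0, 0, 0, 0, 1],
    [12, 0, 0, 0, 0, 0, 1],
    [16, 0, 0, 0, 0, 0, 1],
    [20, 0, 0, 0, 0, 0, 1],
    [24, 0, 0, 0, 0, 0, 1],
    [27, 0, 0, 0, 0, 0, 1],
    [30, 0, 0, 0, 0, 0, 1],
    [32, 0, 0, 0, 0, 0, 1],
    [34, 0, 0, 0, 0, 0, 1],
    [35, 0, 0, 0, 0, 0, 1],
  ],
)

```text
time: 7.48
position: [538.4, 44.7, 153.7]
tool_rot: [3.14, -0.0, -1.571]
contact_force: [-1.3, 2.6, -1.0]
grip_width: -0.3
finger_force: 1.0
```

>>> arm_command(
  targets=[
    [1, 0, 0, 0, 0, 0, 1],
    [1, 0, 0, 0, 0, 0, 1],
  ],
)

```text
time: 7.65
position: [538.7, 43.8, 153.9]
tool_rot: [3.141, -0.0, -1.571]
contact_force: [-0.7, 0.3, -1.5]
grip_width: 0.1
finger_force: 0.9
```

>>> arm_command(
  targets=[
    [1, 0, 0, 0, 0, 0, 1],
    [1, 0, 0, 0, 0, 0, 1],
  ],
)

```text
time: 7.82
position: [538.9, 43.0, 154.2]
tool_rot: [3.141, -0.0, -1.571]
contact_force: [-0.4, 2.2, -1.3]
grip_width: -0.0
finger_force: 1.0
```

>>> arm_command(
  targets=[
    [1, 0, 0, 0, 0, 0, 1],
    [1, 0, 0, 0, 0, 0, 1],
  ],
)

```text
time: 7.98
position: [539.0, 42.0, 154.3]
tool_rot: [-3.142, 0.0, -1.571]
contact_force: [-0.7, 1.1, -1.6]
grip_width: -0.2
finger_force: 1.0
```

>>> arm_command(
  targets=[
    [-6, 0, -5, 0, 0, 0, 1],
    [-16, 0, -20, 0, 0, 0, 1],
    [-26, 0, -40, 0, 0, 0, 1],
    [-34, 20, -60, 0, 0, 0, 1],
    [-36, 45, -78, 0, 0, 0, 1],
    [-36, 65, -78, 0, 0, 0, 1],
    [-36, 70, -78, 0, 0, 0, 1],
    [-36, 70, -78, 0, 0, 0, 1],
  ],
)

```text
time: 8.65
position: [468.4, 78.1, 233.6]
tool_rot: [-3.139, 0.001, -1.57]
contact_force: [-0.2, -0.5, -0.6]
grip_width: 0.3
finger_force: 0.0
```

```bash
python3 - <<'E'
from h import *
print(manip.state()['position'],manip.state()['contact_force'])
T=tool(); np.save('T4',T); w=optics.read_camera('wrist')
cv2.imwrite('pics/w4.png',w)
cv2.imwrite('pics/b4.png',cv2.resize(w,(768,576)))
E
```

```text
[468.44520796  78.06376491 233.58288813] [-0.15395496 -0.53836922 -0.57962518]
```

View pics/b4.png

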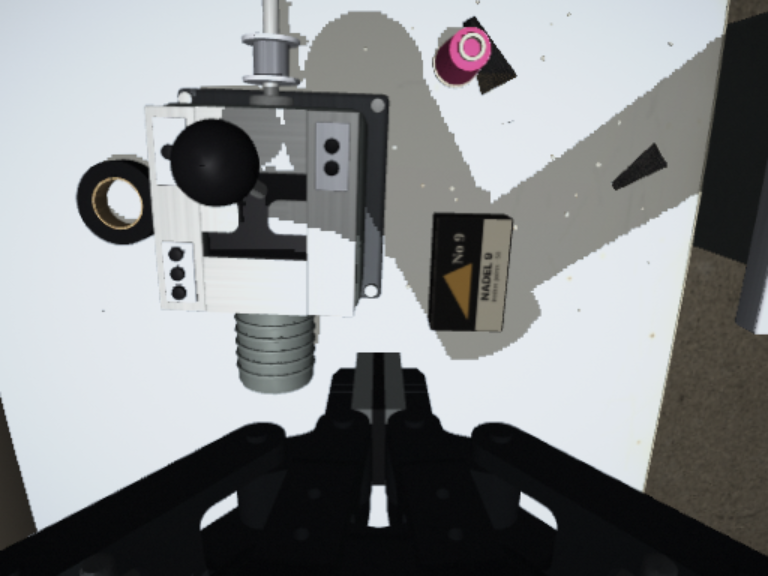

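The knob is now across to the right, centred at (215,162) in the 1.5x view. I'll measure it.

```bash
python3 - <<'E'
from h import *
T=np.load('T4.npy')
print('knob',onz('wrist',(215/1.5,162/1.5),165.6,T))
for n,u in dict(two=(332,157),three=(178,273)).items(): print(n,onz('wrist',(u[0]/1.5,u[1]/1.5),102,T))
E
```

```text
knob [536.49245508  14.91060162 165.6       ]
two [493.31019182  15.15574041 102.        ]
three [584.51379789  80.20321025 102.        ]
```

>>> arm_command(
  targets=[
    [8, -15, 0, 0, 0, 0, 1],
    [22, -40, 0, 0, 0, 0, 1],
    [36, -66, 0, 0, 0, 0, 1],
    [49, -92, 0, 0, 0, 0, 1],
    [58, -110, 0, 0, 0, 0, 1],
    [63, -121, 0, 0, 0, 0, 1],
    [63, -121, 15, 0, 0, 0, 1],
    [63, -121, 38, 0, 0, 0, 1],
    [63, -121, 60, 0, 0, 0, 1],
    [63, -121, 76, 0, 0, 0, 1],
    [63, -121, 81, 0, 0, 0, 1],
    [63, -121, 81, 0, 0, 0, 1],
  ],
)

```text
time: 9.7
position: [589.9, 14.4, 148.9]
tool_rot: [3.137, -0.002, -1.571]
contact_force: [0.3, 0.5, 0.4]
grip_width: 0.1
finger_force: 0.0
```

>>> arm_command(
  targets=[
    [0, 7, 0, 0, 0, 0, 1],
    [0, 15, 0, 0, 0, 0, 1],
    [0, 19, 0, 0, 0, 0, 1],
    [0, 23, 0, 0, 0, 0, 1],
    [0, 27, 0, 0, 0, 0, 1],
    [0, 31, 0, 0, 0, 0, 1],
    [0, 35, 0, 0, 0, 0, 1],
    [0, 39, 0, 0, 0, 0, 1],
    [0, 43, 0, 0, 0, 0, 1],
    [0, 46, 0, 0, 0, 0, 1],
    [0, 49, 0, 0, 0, 0, 1],
    [0, 52, 0, 0, 0, 0, 1],
  ],
)

```text
time: 10.7
position: [537.6, 15.3, 151.1]
tool_rot: [3.141, 0.0, -1.571]
contact_force: [2.4, 0.9, 0.0]
grip_width: -0.1
finger_force: 1.0
```

>>> arm_command(
  targets=[
    [0, 2, 0, 0, 0, 0, 1],
    [0, 4, 0, 0, 0, 0, 1],
    [0, 6, 0, 0, 0, 0, 1],
    [0, 8, 0, 0, 0, 0, 1],
    [0, 9, 0, 0, 0, 0, 1],
    [0, 10, 0, 0, 0, 0, 1],
    [0, 11, 0, 0, 0, 0, 1],
    [0, 11, 0, 0, 0, 0, 1],
  ],
)

```text
time: 11.37
position: [526.7, 14.9, 151.2]
tool_rot: [3.141, -0.0, -1.571]
contact_force: [2.3, 0.1, -0.8]
grip_width: -0.4
finger_force: 0.8
```

>>> arm_command(
  targets=[
    [0, 1, 0, 0, 0, 0, 1],
    [0, 1, 0, 0, 0, 0, 1],
  ],
)

```text
time: 11.53
position: [525.8, 14.9, 151.3]
tool_rot: [3.141, -0.0, -1.571]
contact_force: [1.4, 0.3, -1.2]
grip_width: 0.1
finger_force: 0.9
```

>>> arm_command(
  targets=[
    [0, 1, 0, 0, 0, 0, 1],
    [0, 1, 0, 0, 0, 0, 1],
  ],
)

```text
time: 11.7
position: [524.8, 15.0, 151.3]
tool_rot: [3.141, -0.0, -1.571]
contact_force: [1.7, -0.3, -0.7]
grip_width: -0.1
finger_force: 0.8
```

>>> arm_command(
  targets=[
    [0, 1, 0, 0, 0, 0, 1],
    [0, 1, 0, 0, 0, 0, 1],
  ],
)

```text
time: 11.87
position: [523.9, 15.0, 151.4]
tool_rot: [-3.142, 0.0, -1.571]
contact_force: [1.5, 1.1, -0.6]
grip_width: 0.1
finger_force: 0.9
```

>>> arm_command(
  targets=[
    [0, 0.7, 0, 0, 0, 0, 1],
    [0, 0.7, 0, 0, 0, 0, 1],
  ],
)

```text
time: 12.03
position: [523.4, 15.1, 151.4]
tool_rot: [-3.141, 0.0, -1.571]
contact_force: [2.5, 0.2, -1.7]
grip_width: 0.1
finger_force: 1.2
```

>>> arm_command(
  targets=[
    [0, 0.7, 0, 0, 0, 0, 1],
    [0, 0.7, 0, 0, 0, 0, 1],
  ],
)

```text
time: 12.2
position: [522.9, 15.1, 151.4]
tool_rot: [-3.141, 0.0, -1.571]
contact_force: [3.7, 0.4, -1.9]
grip_width: -0.1
finger_force: 1.5
```

>>> arm_command(
  targets=[
    [0, 0.7, 0, 0, 0, 0, 1],
    [0, 0.7, 0, 0, 0, 0, 1],
  ],
)

```text
time: 12.37
position: [522.3, 15.1, 151.4]
tool_rot: [-3.14, 0.0, -1.571]
contact_force: [4.2, -0.0, -2.3]
grip_width: 0.4
finger_force: 1.8
```

Force is rising, so the lever is at its stop. I'll retreat to the far side and up, then look.

>>> arm_command(
  targets=[
    [0, -4, 0, 0, 0, 0, 1],
    [0, -14, 0, 0, 0, 0, 1],
    [0, -26, -8, 0, 0, 0, 1],
    [0, -35, -30, 0, 0, 0, 1],
    [-10, -35, -55, 0, 0, 0, 1],
    [-30, -20, -80, 0, 0, 0, 1],
    [-50, 10, -80, 0, 0, 0, 1],
    [-62, 35, -80, 0, 0, 0, 1],
    [-64, 50, -80, 0, 0, 0, 1],
    [-64, 54, -80, 0, 0, 0, 1],
    [-64, 54, -80, 0, 0, 0, 1],
  ],
)

```text
time: 13.28
position: [467.0, 78.9, 231.5]
tool_rot: [3.141, -0.0, -1.57]
contact_force: [0.4, -0.3, -0.4]
grip_width: 0.2
finger_force: 0.0
```

```bash
python3 - <<'E'
from h import *
print(manip.state()['position'],manip.state()['contact_force'])
T=tool(); np.save('T5',T); w=optics.read_camera('wrist')
cv2.imwrite('pics/b5.png',cv2.resize(w,(768,576)))
E
```

```text
[466.9725238   78.91263245 231.54602921] [ 0.42685422 -0.32366638 -0.36736603]
```

View pics/b5.png

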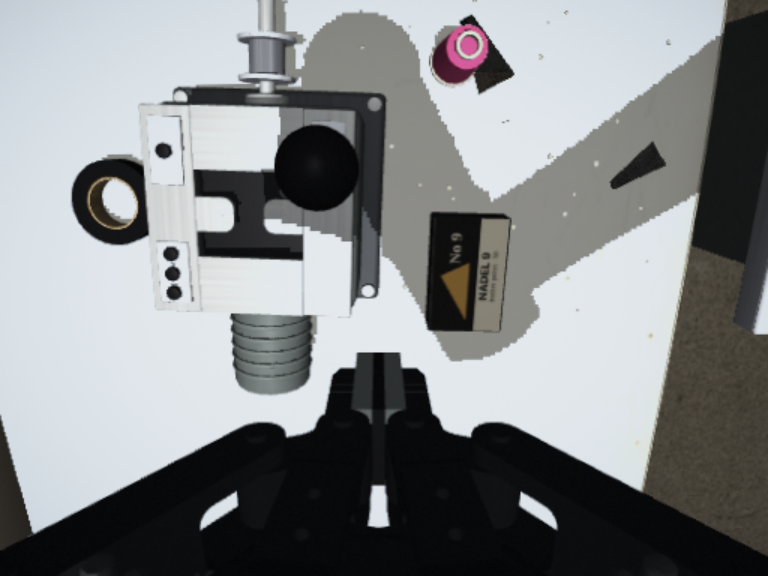

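The knob, at (317,167), now covers the two-stud marker. I'll check the numbers and hand in if they're good.

```bash
python3 - <<'E'
from h import *
T=np.load('T5.npy')
k=onz('wrist',(317/1.5,167/1.5),159,T); d=np.hypot(k[0]-493.2,k[1]-14.6); print(k,d)
if d<6 and k[0]<497: print(manip.hand_in())
E
```

```text
[492.57427132  18.11899925 159.        ] 3.5741981019385163
the job is handed in; nothing more can be done
None
```

The lever is fully home in the two-stud slot (near right), with the knob about 4 mm from the marker centre. The arm is clear, no loose item appeared to move, and the job was handed in at about 13 s.

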